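# Put the mixed-up carvings back on their own plinths

## Robot

A 7-joint arm with a two-finger parallel gripper is mounted at the origin on the work surface. World frame = base frame: x ahead of the robot, y to its left, z up, the work surface at z = 0. Lengths are in m, angles in rad, forces in N, time in s.
With the tool pointing down it reaches from about 0.4 to 0.875 m from the base axis. Payload 19.3 kg.
Tool frame: the origin (TCP) lies on the mounting face of the last link; the fingertips stand 173 mm ahead of it and the grasp point (between the pads) lies 155 mm ahead of it; z points along the fingers, y is the line along which they close (so a half turn about z gives the same grasp; the last joint's range is limited). The gripper opens to 85 mm and grips with 20 to 120 N. Pads are 22 mm wide; open, the fingers measure 114 mm over their backs; the gripper's body (76 mm by 85 mm) begins 54 mm behind the grasp point. The pads swing forward as they close: fully open they stand 13 mm farther back than shut.
Start: joints at [-1.316, 0.521, -0.036, 1.599, 0.021, 1.021, -0.113], TCP at [0.199, 0.592, 0.405] pointing down, gripper open.
Joint ranges: [-2.91, 2.91], [-0.3, 2.13], [-1.5, 1.42], [0.17, 2.43], [-1.26, 4.41], [0.16, 1.93], [-2.52, 2.52]. Speed limits (rad/s): [1.89, 1.89, 2.39, 2.39, 3.01, 3.01, 3.01].

## Interface

Orientations are given as [roll, pitch, yaw] about the fixed x, y, z axes, in that order (R = Rz(yaw) Ry(pitch) Rx(roll)).
In Python, from workcell import bot, vision gives the robot as it stands.
- The arm moves only by the shell command python3 -m creep 'ROWS' [FORCE]. ROWS is JSON, a list that holds one entry, the list of rows, each a list of 7 numbers: the opening, from -1 (shut) to 1 (fully open), then the shift along the tool's x, y, z in cm, then the turn, a rotation vector about the tool's x, y, z in rad. In form: [[[grip, tx, ty, tz, rx, ry, rz], ...]]. A call has 1 to 12 rows; each row shifts and turns the commanded pose from where the row before left it, along the tool's axes as they then stand; what a row does not reach is not made up. A row lasts 1/8 s, in which the tool goes at most 62.5 mm and 10.7 degrees, less where a joint would pass 70% of its speed; a pose out of reach is approached as far as the arm can. A call with a gripper value outside its range is refused whole. The fingers move at their own pace and stop on an object; FORCE is the grip in N (left out, the last holds). Time passes only in rows, so rows that do not move let the fingers close. It gives the time, the measured TCP pose, the force, the opening and the grip force at its end, in the units of the state.
- bot.observe(): the state, without advancing time (a new reading comes with each control period).
- vision.grab_frame(name): name is "side" or "top" or "wrist"; returns a dict with "image" (384x512x3 uint8, blue, green, red), "depth" (384x512 float32, m along the optical axis (not along the pixel's ray), 0 where there is no reading), "fovy" (degrees; the focal length in pixels is half the picture's height over the tangent of half this angle, whatever the lens; pixels are square), "cx", "cy" (the principal point, pixels), "cam_to_world" (4x4, takes a point from camera to world coordinates); the wrist camera has in their place "tool_from_camera" (4x4, takes a point from camera to tool coordinates, whose origin is the TCP and whose axes are the flange's). Camera axes: x right, y down, z forward; pixel columns grow to the right and rows downward; lengths in m; the calibration is good to about 2 mm. A picture is of the moment at which its call begins: read the wrist's pose just before it.
- bot.job_done(): hands the job in; it is judged then, once.
The state is a dict: "clock": time; "qpos": joint angles; "qd": joint speeds; "joint_efforts": joint torques, N m; "position": TCP position; "tool_rot": TCP orientation; "force": force on the tool from outside, world axes, zero at the start; "moment": the same for the moment, N m; "grip_width": finger opening in m; "finger_force": force on a finger pad.
Only numpy, scipy, OpenCV 4.12 (cv2) and the standard library are available. Lean on these libraries where they do the work, as an engineer would, in place of code of your own. Each camera call takes 0.05 s, during which the arm holds its last target. There are 200 camera calls.

## Task

The three carvings on the bench stand on the wrong plinths: move each onto the plinth whose outline has the shape of its own foot (mushroom to the round one, house to the square one, lorry to the oblong one), centred, and for the house and lorry with the foot's edges parallel to the plinth's edges. To make room, first park one carving on the empty cork mat, letting go of it there; at the end all three are on their plinths and the mat is empty again. Keep the carvings upright throughout, and do not shift the wax tin, the glue bottle or the sanding block standing among them.

Things in the scene. Friction and masses are not known exactly. Their poses are not given: they have to be found in the camera images.
- mushroom: turned wooden mushroom, 72 mm high: pale round foot 60 mm across and 10 mm thick, thin stem 24 mm thick, domed cap 48 mm across, widest from 45 to 55 mm above the underside. Grip the cap from above at 50 mm. Origin: centre of the underside, z up. 0.14 kg. Starts on the oblong plinth.
- house: wooden house: pale foot 56 x 56 mm, 10 mm thick; walls 36 (x) by 40 mm (y); pitched roof, ridge along y 67 mm up, eaves to 24 mm at +-x, flush with the flat gables at y = +-20 mm: grip across y (40 mm) from above, 44 mm over the underside. Chimney at x = 10, y = 6, to 72 mm. Origin: centre of underside, z up. 0.14 kg. Starts on the round plinth; any quarter turn will do.
- lorry: wooden toy lorry on a pale oblong foot 76 (x) by 44 mm (y), 10 mm thick; load box and cab 30 mm wide (y); load box x = -31 to +11 mm, 26 to 58 mm above the underside; cab in front (+x) to 50 mm; wheels to 26 mm. Grip the load box across y from above at x = 0, 46 mm up. Origin: centre of underside, z up. 0.14 kg. Starts on the square plinth; may end facing either way along the oblong one.
- plinth_round: fixed dark wooden plinth, round, 88 mm across at the top (94 mm at its base moulding), flat top 24 mm above the origin. Origin: centre of the underside, on the bench. Home of the mushroom.
- plinth_square: fixed dark wooden plinth, 88 x 88 mm at the top (94 mm at its base moulding), flat top 24 mm above the origin; edges along its x and y. Origin: centre of the underside. Home of the house.
- plinth_oblong: fixed dark wooden plinth, 112 mm (x) by 78 mm (y) at the top (118 x 84 mm at its base moulding), flat top 24 mm above the origin. Origin: centre of the underside. Home of the lorry, the lorry's length along the plinth's length (x).
- cork_mat: fixed square cork mat 110 x 110 mm, 6 mm thick, empty at the start: the free spot. Origin: centre of the underside, top 6 mm above it.
- wax_tin: round metal wax tin 60 mm across, 26 mm high, loose bystander. Origin: centre of the underside.
- glue_bottle: white glue bottle 44 mm across, 100 mm high, loose bystander. Origin: centre of the underside.
- sanding_block: cork sanding block 60 (x) x 40 (y) x 30 mm, loose bystander. Origin: centre of the underside.
There are look-alikes about, which are no part of the job. Leave any orange or purple look-alike of the house alone.

How it is judged:
On the way:
1. one of the carvings stands parked on the cork mat, let go (((horizontal distance between mushroom and cork_mat below 0.045 m and z of mushroom in the frame of cork_mat between 0 and 0.012 m and angle between mushroom's own z axis and vertical below 0.1 rad and contact force between mushroom and the fingers below 0.05 N) or (horizontal distance between house and cork_mat below 0.045 m and z of house in the frame of cork_mat between 0 and 0.012 m and angle between house's own z axis and vertical below 0.1 rad and contact force between house and the fingers below 0.05 N) or (horizontal distance between lorry and cork_mat below 0.045 m and z of lorry in the frame of cork_mat between 0 and 0.012 m and angle between lorry's own z axis and vertical below 0.1 rad and contact force between lorry and the fingers below 0.05 N))), for 0.2 s.
At the end, for the whole second after the job is handed in: Mushroom on the round, house on the square, lorry on the oblong plinth: upright on its top, centred within 13 mm, at rest; house edges parallel to the plinth (any quarter turn), lorry along its plinth (either way), within 0.2 rad. So the mat is empty (horizontal distance between mushroom and plinth_round below 0.013 m and z of mushroom in the frame of plinth_round between 0.018 and 0.03 m and angle between each of mushroom, house, lorry's own z axis and vertical below 0.1 rad and horizontal distance between house and plinth_square below 0.013 m and z of house in the frame of plinth_square between 0.018 and 0.03 m and (angle between the x axis of house and the x axis of plinth_square, either way round below 0.2 rad or angle between the x axis of house and the y axis of plinth_square, either way round below 0.2 rad) and horizontal distance between lorry and plinth_oblong below 0.013 m and z of lorry in the frame of plinth_oblong between 0.018 and 0.03 m and angle between the x axis of lorry and the x axis of plinth_oblong, either way round below 0.2 rad and linear speed of each of mushroom, house, lorry below 0.01 m/s); the robot touches nothing.
It fails at once if a carving was tipped over (more than about 40 degrees) (angle between any of mushroom, house, lorry's own z axis and vertical above 0.7 rad).
It fails at once if the wax tin, glue bottle or sanding block was shifted by more than 25 mm or knocked over (distance of any of wax_tin, glue_bottle, sanding_block from where it was at the start of the episode above 0.025 m or angle between any of wax_tin, glue_bottle, sanding_block's own z axis and vertical above 0.5 rad).
It also fails if it takes over 109 s, if anything falls off the work surface, if the arm or the gripper's body presses on something with over 40 N, if the wrist force passes 120 N, or if a joint passes its speed limit or range.

## Working session

There is one attempt and no reset: what is moved stays moved. The work goes in short steps, Python scripts to look and compute and a shell command to move; the robot and the scene stay as the last step left them, time stands still between calls to the robot, and variables do not carry over. Pictures are saved under pics/ and viewed, at most 14 in all, crops included, and the job is handed in when it is done.

```bash
ls; mkdir -p pics; python3 - <<'E'
from workcell import bot, vision
import cv2,numpy as np,pickle
o=bot.observe();print({k:np.round(v,3) for k,v in o.items()})
F={}
for n in("top","side"):
    f=vision.grab_frame(n);F[n]=f;print(n,f["fovy"],f["cx"],f["cy"],np.round(f["cam_to_world"],3).tolist())
    cv2.imwrite(f"pics/{n}0.png",cv2.resize(f["image"],(800,600),interpolation=cv2.INTER_CUBIC))
pickle.dump(F,open("f0.pkl","wb"))
E
```

```text
pics
{'clock': np.float64(0.0), 'qpos': array([-1.316,  0.522, -0.036,  1.6  ,  0.021,  1.021, -0.113]), 'qd': array([-0.   ,  0.001,  0.001,  0.   ,  0.001,  0.001, -0.001]), 'joint_efforts': array([-0.0000e+00, -9.2710e+01,  1.9800e+00, -3.6992e+01,  1.8000e-02,
        8.0000e-03, -0.0000e+00]), 'position': array([0.199, 0.592, 0.404]), 'tool_rot': array([-3.14 ,  0.   ,  2.817]), 'force': array([ 0.522, -0.377, -0.698]), 'moment': array([0.03 , 0.033, 0.035]), 'finger_force': np.float64(0.0), 'grip_width': np.float64(0.085)}
top 42.68542971522236 255.16377048667943 189.16150011139513 [[0.008, -0.996, 0.091, 0.434], [-1.0, -0.006, 0.021, -0.065], [-0.021, -0.092, -0.996, 1.383], [0.0, 0.0, 0.0, 1.0]]
side 57.48991541842176 257.46629843175555 192.75767427415454 [[-0.977, -0.094, 0.191, 0.398], [-0.212, 0.5, -0.84, 0.599], [-0.016, -0.861, -0.508, 0.456], [0.0, 0.0, 0.0, 1.0]]
```

View pics/top0.png

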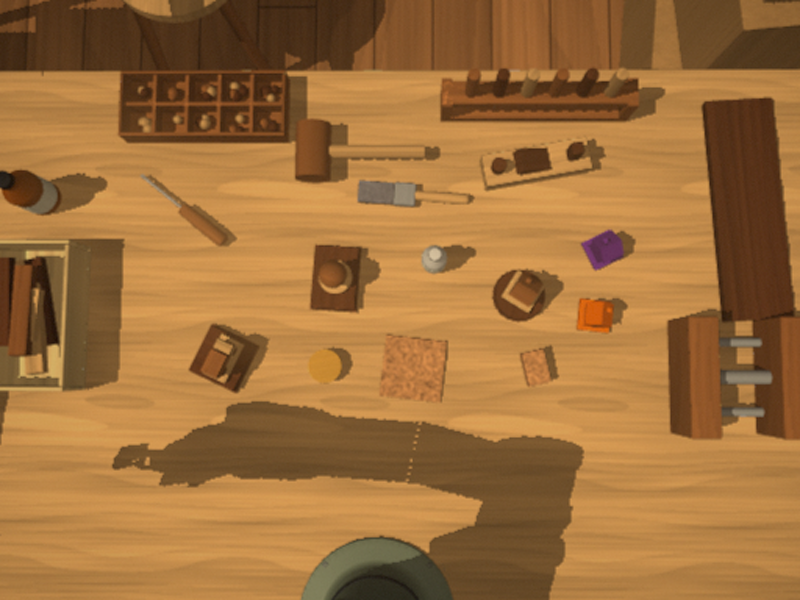

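View pics/side0.png

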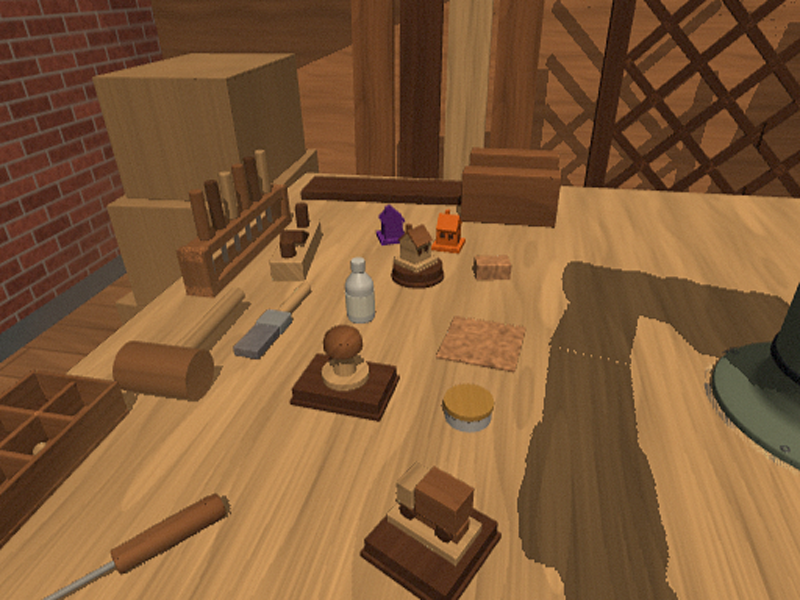

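House candidates in the top view (800x600 px): wooden one on the round plinth (523,290), orange (595,315), purple (602,250), and a pull-toy board (540,163). I choose the wooden one at (523,290). Mushroom is at (334,277), lorry at (220,355), mat at (414,367). Next come a close crop and depth measurements.

```bash
cat > h.py <<'E'
import numpy as np,cv2,pickle
from scipy.spatial.transform import Rotation as R
def cloud(f,T=None):
    T=f["cam_to_world"] if T is None else T
    d=f["depth"];h,w=d.shape;fl=h/2/np.tan(np.radians(f["fovy"]/2))
    v,u=np.mgrid[:h,:w]
    P=np.stack([(u-f["cx"])/fl*d,(v-f["cy"])/fl*d,d,np.ones_like(d)],-1)@np.asarray(T).T
    return P[...,:3]
def rect(P,m):
    q=P[m][:,:2].astype(np.float32)*1000
    (c,s,a)=cv2.minAreaRect(q);return np.round(c,1),np.round(s,1),round(a,1),len(q),np.round(np.median(P[m][:,2])*1000,1)
def tool():
    from workcell import bot
    o=bot.observe();T=np.eye(4);T[:3,:3]=R.from_euler("xyz",o["tool_rot"]).as_matrix();T[:3,3]=o["position"];return T
E
python3 - <<'E'
from h import *
F=pickle.load(open("f0.pkl","rb"));f=F["top"];P=cloud(f);z=P[...,2];k=.64
print("bench z",np.median(z[250:260,150:380]))
def box(x,y,r):
    m=np.zeros(z.shape,bool);m[int((y-r)*k):int((y+r)*k),int((x-r)*k):int((x+r)*k)]=1;return m
for n,x,y,r in[("mush",336,277,42),("lorry",223,357,45),("house",520,293,38),("mat",414,367,45),("tin",326,365,25),("glue",434,259,22),("sand",536,366,25),("orange",596,316,25),("purple",603,250,25)]:
    b=box(x,y,r)&(f["depth"]>0)
    for lo,hi in[(.003,.012),(.019,.028),(.03,.038),(.038,.2),(.066,.2)]:
        m=b&(z>lo)&(z<hi)
        if m.sum()>12: print(n,lo,*rect(P,m))
c=f["image"][130:270,100:410];cv2.imwrite("pics/c1.png",cv2.resize(c,(800,361),interpolation=cv2.INTER_CUBIC))
E
```

```text
bench z 0.00026768103273333566
mush 0.003 [596.4  81.9] [151.1 148.5] 0.3 354 4.7
mush 0.019 [591.5  79.5] [ 78.7 112.2] 86.8 656 23.8
mush 0.03 [588.7  81.6] [ 68.7 104.7] 88.5 114 33.1
mush 0.038 [590.8  76.3] [46.4 49.9] 10.5 264 89.0
mush 0.066 [590.2  77.5] [46.5 44.4] 89.9 252 89.5
lorry 0.003 [450.9 284. ] [161.6 162.2] 1.3 410 4.7
lorry 0.019 [446.  277.6] [88.2 88.2] 65.5 439 23.6
lorry 0.03 [450.3 275.2] [74.8 81. ] 42.5 138 33.8
lorry 0.038 [444.4 269.7] [37.  75.4] 64.0 343 78.2
lorry 0.066 [445.5 272.4] [31.2 61.9] 63.8 279 80.4
house 0.003 [ 569.7 -251.3] [133.  135.3] 0.3 286 4.6
house 0.019 [ 562.8 -250.7] [85.8 86. ] 44.9 337 23.7
house 0.03 [ 563.5 -253.3] [57.1 80.1] 56.4 129 33.8
house 0.038 [ 569.6 -251.4] [49.3 47.8] 56.7 286 79.5
house 0.066 [ 567.3 -254.8] [40.3 46.8] 58.2 266 80.8
mat 0.003 [435.4 -61. ] [156.  157.1] 0.4 1585 5.8
tin 0.003 [438.1  97.3] [86.8 87.3] 0.6 83 4.1
tin 0.019 [433.9  94.7] [55.  58.5] 0.5 269 25.3
tin 0.03 [436.6  96.9] [49.1 41.3] 0.9 24 30.7
glue 0.003 [630.5 -95. ] [74.9 78.4] 84.8 69 4.1
glue 0.038 [622.2 -96.5] [42.7 40.7] 4.1 217 71.2
glue 0.066 [622.6 -96.5] [36.1 37.5] 32.8 152 75.6
sand 0.003 [ 438.2 -279.6] [85.9 86.8] 0.5 107 4.8
sand 0.019 [ 433.6 -277.6] [60.  40.9] 13.9 91 26.3
sand 0.03 [ 433.7 -276.5] [58.4 39.5] 14.2 163 31.9
orange 0.003 [ 527.2 -386. ] [86.6 87.4] 88.9 181 6.3
orange 0.038 [ 526.6 -384.3] [48.3 40.3] 80.2 267 56.8
orange 0.066 [ 527.8 -388.3] [20.9 37.7] 89.5 43 68.1
purple 0.003 [ 646.7 -400.3] [88.7 86. ] 0.3 174 6.7
purple 0.038 [ 644.9 -400.7] [46.4 42.7] 25.4 280 55.7
purple 0.066 [ 645.  -400.3] [19.  35.9] 1.8 34 67.7
```

View pics/c1.png

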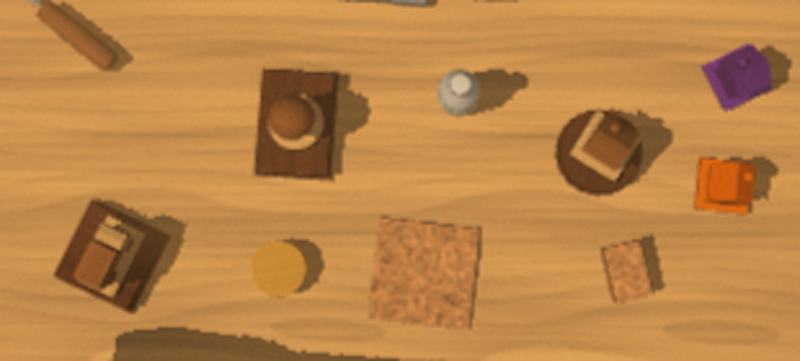

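Close crop confirms the plain wooden house at crop (605,145) on the round plinth, with the orange one at (727,185) and the purple one at (738,76) left alone. The lorry's cab, at crop (112,232), points toward world +x/-y. I'll park the mushroom first.

```bash
cat >> h.py <<'E'
def plan(x,y,z,close=None):
    "tool-axes shift (cm) from the present pose, then rz (rad); close: closing direction, deg in world, mod 180"
    T=tool();d=T[:3,:3].T@(np.array([x,y,z])-T[:3,3])*100
    rz=0
    c=np.degrees(np.arctan2(T[1,1],T[0,1]))
    if close is not None: rz=-np.radians((close-c+90)%180-90)
    print("shift cm",d.round(2),"len",np.linalg.norm(d).round(1),"closing",c.round(1),"rz",round(rz,3),"tilt",T[2,2].round(4))
E
python3 - <<'E'
from h import *
F=pickle.load(open("f0.pkl","rb"));f=F["top"];P=cloud(f)
hsv=cv2.cvtColor(f["image"],cv2.COLOR_BGR2HSV)
fl=192/np.tan(np.radians(f["fovy"]/2));T=np.array(f["cam_to_world"])
for u,v in[(381,216),(481,227),(470,328),(369,317),(425.25,272)]:
    r=T[:3,:3]@[(u*.3875+100-f["cx"])/fl,(v*.3878+130-f["cy"])/fl,1];s=(.006-T[2,3])/r[2];print((T[:3,3]+s*r).round(4))
plan(.5905,.077,.33)
E
```

```text
[ 0.4911 -0.0148  0.006 ]
[ 0.4799 -0.1233  0.006 ]
[ 0.3713 -0.1117  0.006 ]
[ 0.3821 -0.0028  0.006 ]
[ 0.4309 -0.0632  0.006 ]
shift cm [-53.5  -36.34   7.46] len 65.1 closing 71.4 rz 0 tilt -1.0
```

```bash
python3 -m creep '[[[1,-4.9,-3.3,0.7,0,0,0],[1,-4.9,-3.3,0.7,0,0,0],[1,-4.9,-3.3,0.7,0,0,0],[1,-4.9,-3.3,0.7,0,0,0],[1,-4.9,-3.3,0.7,0,0,0],[1,-4.9,-3.3,0.7,0,0,0],[1,-4.9,-3.3,0.7,0,0,0],[1,-4.9,-3.3,0.7,0,0,0],[1,-4.9,-3.3,0.7,0,0,0],[1,-4.9,-3.3,0.7,0,0,0],[1,-4.5,-3.3,0.5,0,0,0],[1,0,0,0,0,0,0]]]' 40
python3 - <<'E'
from h import *
from workcell import bot,vision
plan(.5905,.077,.227)
T=tool();f=vision.grab_frame("wrist");P=cloud(f,T@np.array(f["tool_from_camera"]))
z=P[...,2];ok=f["depth"]>0;near=np.hypot(P[...,0]-.59,P[...,1]-.077)<.08
for lo,hi in[(.02,.027),(.031,.037),(.06,.1)]:
    m=ok&near&(z>lo)&(z<hi);print(lo,m.sum(), rect(P,m) if m.sum()>5 else "")
m=ok&near&(z>.06)&(z<.1);print(cv2.minEnclosingCircle(P[m][:,:2].astype(np.float32)*1000))
E
```

```text
clock: 1.6
position: [0.592, 0.0731, 0.3288]
tool_rot: [-3.14, 0.0, 2.811]
force: [-0.5, 1.2, -0.0]
grip_width: 0.0855
finger_force: 0.0
shift cm [ 0.27  0.34 10.18] len 10.2 closing 71.0 rz 0 tilt -1.0
0.02 4483 (array([592.8,  78.9]), array([ 78.3, 112.1]), 86.2, 4483, np.float64(23.9))
0.031 787 (array([581.8,  79.6]), array([59.8, 37.8]), 75.4, 787, np.float64(33.9))
0.06 2464 (array([591.1,  77.5]), array([46.8, 44.2]), 72.1, 2464, np.float64(90.3))
((592.5283813476562, 77.15188598632812), 24.0565128326416)
```

```bash
python3 -m creep '[[[1,0.2,0.35,3.5,0,0,0],[1,0,0,3.5,0,0,0],[1,0,0,3.2,0,0,0],[1,0,0,0,0,0,0],[-1,0,0,0,0,0,0],[-1,0,0,0,0,0,0],[-1,0,0,0,0,0,0],[-1,0,0,0,0,0,0],[-1,0,0,0,0,0,0],[-1,0,0,0,0,0,0]]]' 40
python3 - <<'E'
from h import *
plan(.431,-.063,.33)
E
```

```text
clock: 2.9
position: [0.5902, 0.0816, 0.2294]
tool_rot: [3.14, 0.002, 2.817]
force: [-3.7, -0.3, 13.1]
grip_width: 0.0464
finger_force: 39.0
shift cm [ 10.45 -18.78 -10.1 ] len 23.7 closing 71.4 rz 0 tilt -1.0
```

```bash
python3 -m creep '[[[-1,0,0,-2,0,0,0],[-1,0,0,-4,0,0,0],[-1,0,0,-4,0,0,0],[-1,2.1,-3.8,0,0,0,0],[-1,2.1,-3.8,0,0,0,0],[-1,2.1,-3.8,0,0,0,0],[-1,2.1,-3.8,0,0,0,0],[-1,2.1,-3.6,0,0,0,0],[-1,0,0,0,0,0,0],[-1,0,0,0,0,0,0]]]'
python3 - <<'E'
from h import *
plan(.431,-.063,.211)
from workcell import vision
f=vision.grab_frame("side");cv2.imwrite("pics/s1.png",f["image"][150:300,180:400].repeat(3,0).repeat(3,1))
E
```

```text
clock: 4.15
position: [0.4308, -0.063, 0.3287]
tool_rot: [3.141, 0.002, 2.817]
force: [0.5, 0.3, -1.5]
grip_width: 0.0463
finger_force: 41.6
shift cm [ 0.   -0.   11.77] len 11.8 closing 71.4 rz 0 tilt -1.0
```

View pics/s1.png

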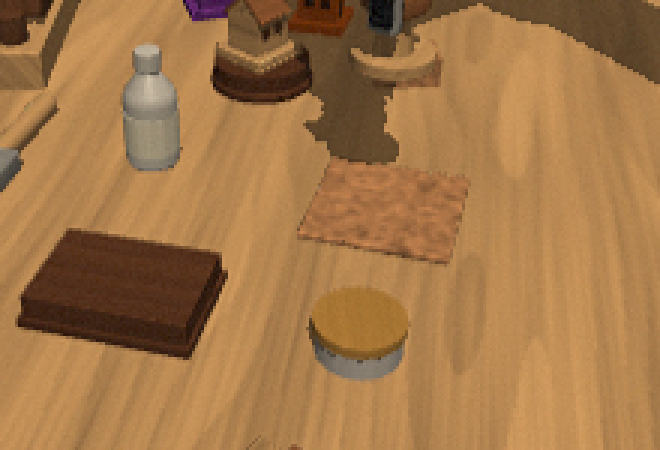

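The mushroom hangs upright, with its foot at crop (400,58), and the oblong plinth is clear. I'll lower it onto the mat and let go.

```bash
python3 -m creep '[[[-1,0,0,4,0,0,0],[-1,0,0,4,0,0,0],[-1,0,0,2.5,0,0,0],[-1,0,0,1,0,0,0],[-1,0,0,0.2,0,0,0],[-1,0,0,0,0,0,0]]]'
python3 -m creep '[[[1,0,0,0,0,0,0],[1,0,0,0,0,0,0],[1,0,0,0,0,0,0],[1,0,0,0,0,0,0],[1,0,0,0,0,0,0],[1,0,0,-3,0,0,0],[1,0,0,-4,0,0,0],[1,0,0,-4,0,0,0],[1,0,0,-4,0,0,0]]]'
python3 - <<'E'
from h import *
plan(.4455,.2724,.36,63.8)
from workcell import vision
f=vision.grab_frame("top");P=cloud(f);z=P[...,2];m=(np.hypot(P[...,0]-.431,P[...,1]+.063)<.05)&(z>.04)&(z<.09);print(rect(P,m) if m.sum()>5 else m.sum())
E
```

```text
clock: 4.95
position: [0.4309, -0.0628, 0.2113]
tool_rot: [3.141, 0.001, 2.817]
force: [-0.5, -0.1, -1.9]
grip_width: 0.0464
finger_force: 42.0
clock: 6.08
position: [0.4301, -0.0632, 0.3621]
tool_rot: [3.142, 0.0, 2.817]
force: [1.0, 0.6, -0.5]
grip_width: 0.0856
finger_force: 0.0
shift cm [ 9.26 32.29  0.21] len 33.6 closing 71.4 rz 0.132 tilt -1.0
0
```

```bash
python3 -m creep '[[[1,1.3,4.6,0,0,0,0],[1,1.3,4.6,0,0,0,0],[1,1.3,4.6,0,0,0,0],[1,1.3,4.6,0,0,0,0],[1,1.3,4.6,0,0,0,0],[1,1.3,4.6,0,0,0,0],[1,1.3,4.6,0,0,0,0],[1,0,0,0,0,0,0.132],[1,0,0,0,0,0,0],[1,0,0,0,0,0,0]]]'
cat >> h.py <<'E'
def wrist(x,y,r,bands,save=None):
    from workcell import vision
    T=tool();f=vision.grab_frame("wrist");P=cloud(f,T@np.array(f["tool_from_camera"]))
    z=P[...,2];b=(f["depth"]>0)&(np.hypot(P[...,0]-x,P[...,1]-y)<r)
    for lo,hi in bands:
        m=b&(z>lo)&(z<hi);print("wrist",lo,rect(P,m) if m.sum()>5 else m.sum())
    if save: cv2.imwrite(save,f["image"])
def top(x,y,r,bands):
    from workcell import vision
    f=vision.grab_frame("top");P=cloud(f)
    z=P[...,2];b=(f["depth"]>0)&(np.hypot(P[...,0]-x,P[...,1]-y)<r)
    for lo,hi in bands:
        m=b&(z>lo)&(z<hi);print("top",lo,rect(P,m) if m.sum()>5 else m.sum())
E
python3 - <<'E'
from h import *
plan(.4455,.2724,.223,63.8)
wrist(.446,.275,.075,[(.02,.027),(.031,.037),(.066,.078),(.079,.09),(.066,.09)])
top(.431,-.063,.05,[(.013,.02),(.04,.09)])
E
```

```text
clock: 7.38
position: [0.4469, 0.2705, 0.3607]
tool_rot: [-3.141, 0.0, 2.687]
force: [-0.5, 0.2, 0.1]
grip_width: 0.0854
finger_force: 0.0
shift cm [ 0.21  0.11 13.77] len 13.8 closing 64.0 rz 0.003 tilt -1.0
wrist 0.02 (array([447.7, 277.9]), array([88.1, 87.9]), 64.8, 3002, np.float64(23.9))
wrist 0.031 (array([446.7, 272.5]), array([43.7, 76.1]), 65.1, 737, np.float64(33.9))
wrist 0.066 (array([446.6, 273. ]), array([29.4, 61.5]), 64.5, 545, np.float64(73.9))
wrist 0.079 (array([438. , 276.9]), array([29.9, 42.3]), 65.0, 1403, np.float64(81.9))
wrist 0.066 (array([446.5, 272.9]), array([29.9, 61.6]), 65.0, 1949, np.float64(81.6))
top 0.013 (array([438.1, -66.5]), array([63.9, 69.9]), 39.6, 84, np.float64(16.2))
top 0.04 (array([433.7, -65.2]), array([45.3, 45.4]), 46.0, 249, np.float64(71.2))
```

```bash
python3 -m creep '[[[1,0.1,0.2,4,0,0,-0.017],[1,0,0,4,0,0,0],[1,0,0,3.5,0,0,0],[1,0,0,2.1,0,0,0],[1,0,0,0,0,0,0],[-1,0,0,0,0,0,0],[-1,0,0,0,0,0,0],[-1,0,0,0,0,0,0],[-1,0,0,0,0,0,0],[-1,0,0,0,0,0,0],[-1,0,0,0,0,0,0],[-1,0,0,0,0,0,0]]]' 40
python3 - <<'E'
from h import *
T=tool();print(T[:3,3].round(4))
plan(.5925,.079,.36,86.5)
E
```

```text
clock: 8.98
position: [0.447, 0.2734, 0.2254]
tool_rot: [3.141, 0.0, 2.702]
force: [-2.0, -2.4, 10.4]
grip_width: 0.0291
finger_force: 39.7
[0.447  0.2734 0.2254]
shift cm [-21.45 -11.38 -13.45] len 27.8 closing 64.8 rz -0.379 tilt -1.0
```

```bash
python3 -m creep '[[[-1,0,0,-3,0,0,0],[-1,0,0,-5,0,0,0],[-1,0,0,-5,0,0,0],[-1,-4.3,-2.3,0,0,0,0],[-1,-4.3,-2.3,0,0,0,0],[-1,-4.3,-2.3,0,0,0,0],[-1,-4.3,-2.3,0,0,0,0],[-1,-4.25,-2.2,0,0,0,-0.125],[-1,0,0,0,0,0,-0.125],[-1,0,0,0,0,0,-0.125],[-1,0,0,0,0,0,0],[-1,0,0,0,0,0,0]]]'
python3 - <<'E'
from h import *
plan(.5925,.079,.225,86.5)
E
```

```text
clock: 10.48
position: [0.5923, 0.0788, 0.3548]
tool_rot: [-3.142, 0.0, 3.074]
force: [0.8, 0.9, -2.3]
grip_width: 0.0295
finger_force: 40.4
shift cm [-1.000e-02  2.000e-02  1.298e+01] len 13.0 closing 86.1 rz -0.007 tilt -1.0
```

```bash
python3 -m creep '[[[-1,0,0,4,0,0,0],[-1,0,0,4,0,0,0],[-1,0,0,3,0,0,0],[-1,0,0,1.5,0,0,0],[-1,0,0,0.4,0,0,0],[-1,0,0,0,0,0,0]]]'
python3 -m creep '[[[1,0,0,0,0,0,0],[1,0,0,0,0,0,0],[1,0,0,0,0,0,0],[1,0,0,0,0,0,0],[1,0,0,0,0,0,0],[1,0,0,-3,0,0,0],[1,0,0,-4,0,0,0],[1,0,0,-4,0,0,0],[1,0,0,-3,0,0,0],[1,0,0,0,0,0,0]]]'
python3 - <<'E'
from h import *
wrist(.5925,.079,.075,[(.02,.027),(.031,.037),(.066,.09)])
plan(.568,-.2535,.36,58.2)
E
```

```text
clock: 11.22
position: [0.5927, 0.0789, 0.2266]
tool_rot: [3.141, 0.001, 3.076]
force: [0.2, 0.4, -1.0]
grip_width: 0.0292
finger_force: 40.4
clock: 12.48
position: [0.5928, 0.0788, 0.3679]
tool_rot: [3.141, 0.004, 3.077]
force: [-0.5, 0.0, -0.5]
grip_width: 0.0855
finger_force: 0.0
wrist 0.02 (array([592.7,  78.8]), array([ 78.2, 111.6]), 86.1, 3446, np.float64(23.9))
wrist 0.031 (array([592.8,  78. ]), array([43.8, 75.7]), 86.6, 737, np.float64(33.9))
wrist 0.066 (array([592.6,  78. ]), array([29.7, 62.3]), 85.6, 1843, np.float64(81.5))
shift cm [  0.28 -33.32   0.62] len 33.3 closing 86.3 rz 0.49 tilt -1.0
```

```bash
python3 -m creep '[[[1,0,-4.8,0,0,0,0],[1,0.3,-4.8,0.6,0,0,0],[1,0,-4.8,0,0,0,0],[1,0,-4.8,0,0,0,0],[1,0,-4.8,0,0,0,0],[1,0,-4.8,0,0,0,0],[1,0,-4.5,0,0,0,0],[1,0,0,0,0,0,0.165],[1,0,0,0,0,0,0.165],[1,0,0,0,0,0,0.16],[1,0,0,0,0,0,0],[1,0,0,0,0,0,0]]]'
python3 - <<'E'
from h import *
wrist(.565,-.252,.06,[(.02,.027),(.031,.037),(.045,.1),(.066,.1)],"pics/w1.png")
plan(.568,-.2535,.223,58.2)
E
```

```text
clock: 14.02
position: [0.5678, -0.2532, 0.359]
tool_rot: [-3.141, -0.001, 2.591]
force: [-0.1, 0.1, 0.1]
grip_width: 0.0856
finger_force: 0.0
wrist 0.02 (array([ 557.9, -248.4]), array([87.9, 75.8]), 56.7, 1873, np.float64(23.9))
wrist 0.031 (array([ 567.3, -255.1]), array([56.1, 55.5]), 58.4, 738, np.float64(33.9))
wrist 0.045 (array([ 567.2, -254.9]), array([40.1, 46.6]), 58.6, 1937, np.float64(81.6))
wrist 0.066 (array([ 567.2, -254.9]), array([40.1, 46.6]), 58.6, 1937, np.float64(81.6))
shift cm [-4.000e-02 -1.000e-02  1.362e+01] len 13.6 closing 58.4 rz 0.003 tilt -1.0
```

View pics/w1.png

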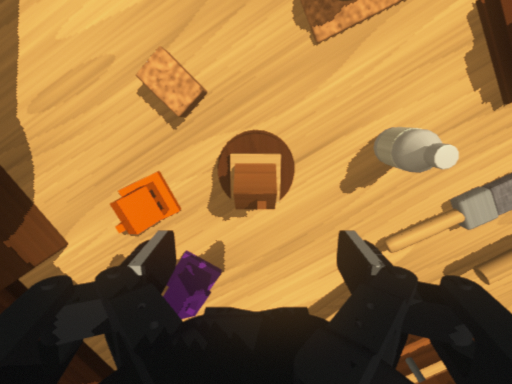

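The wrist view shows the wooden house at (255,180) on the round plinth, with the orange one at (145,205) and the purple one at (190,285), both clear of the fingers' descent. Its gables face the pads.

```bash
python3 -m creep '[[[1,0,-0.2,4,0,0,0],[1,0,0,4,0,0,0],[1,0,0,3.6,0,0,0],[1,0,0,2,0,0,0],[1,0,0,0,0,0,0],[-1,0,0,0,0,0,0],[-1,0,0,0,0,0,0],[-1,0,0,0,0,0,0],[-1,0,0,0,0,0,0],[-1,0,0,0,0,0,0],[-1,0,0,0,0,0,0]]]' 40
python3 -m creep '[[[-1,0,0,-3,0,0,0],[-1,0,0,-5,0,0,0],[-1,0,0,-6,0,0,0],[-1,0,0,0,0,0,0]]]'
python3 - <<'E'
from h import *
plan(.447,.2778,.36,65.1)
E
```

```text
clock: 15.45
position: [0.5671, -0.2551, 0.2249]
tool_rot: [3.141, 0.002, 2.587]
force: [-1.0, 0.5, 8.2]
grip_width: 0.0394
finger_force: 40.4
clock: 15.95
position: [0.5675, -0.2555, 0.3686]
tool_rot: [3.14, 0.008, 2.587]
force: [-0.2, -0.8, -3.7]
grip_width: 0.0394
finger_force: 41.2
shift cm [38.34 38.97  0.64] len 54.7 closing 58.2 rz -0.12 tilt -1.0
```

```bash
python3 -m creep '[[[-1,3.5,3.5,0,0,0,0],[-1,3.5,3.5,0,0,0,0],[-1,3.5,3.5,0,0,0,0],[-1,3.5,3.5,0,0,0,0],[-1,3.5,3.5,0,0,0,0],[-1,3.5,3.5,0,0,0,0],[-1,3.5,3.5,0,0,0,0],[-1,3.5,3.5,0,0,0,0],[-1,3.5,3.5,0,0,0,0],[-1,3.5,3.5,0,0,0,0],[-1,3.3,4,0,0,0,0],[-1,0,0,0,0,0,-0.12]]]'
python3 -m creep '[[[-1,0,0,0,0,0,0],[-1,0,0,0,0,0,0]]]'
python3 - <<'E'
from h import *
plan(.447,.2778,.225,65.1)
E
```

```text
clock: 17.45
position: [0.4451, 0.2822, 0.3631]
tool_rot: [3.141, -0.001, 2.714]
force: [-0.1, -2.2, -2.2]
grip_width: 0.0397
finger_force: 41.3
clock: 17.7
position: [0.4469, 0.2775, 0.3635]
tool_rot: [-3.141, -0.0, 2.703]
force: [0.5, -0.0, -2.5]
grip_width: 0.0396
finger_force: 41.3
shift cm [-0.    0.04 13.85] len 13.9 closing 64.9 rz -0.004 tilt -1.0
```

```bash
python3 -m creep '[[[-1,0,0,4,0,0,0],[-1,0,0,4,0,0,0],[-1,0,0,3.6,0,0,0],[-1,0,0,1.8,0,0,0],[-1,0,0,0.4,0,0,0],[-1,0,0,0,0,0,0]]]'
python3 -m creep '[[[1,0,0,0,0,0,0],[1,0,0,0,0,0,0],[1,0,0,0,0,0,0],[1,0,0,0,0,0,0],[1,0,0,0,0,0,0],[1,0,0,-3,0,0,0],[1,0,0,-4,0,0,0],[1,0,0,-4,0,0,0],[1,0,0,-3,0,0,0],[1,0,0,0,0,0,0]]]'
python3 - <<'E'
from h import *
wrist(.447,.2778,.075,[(.02,.027),(.031,.037),(.066,.1)])
top(.431,-.063,.05,[(.013,.02),(.04,.09)])
top(.563,-.25,.06,[(.019,.028)])
plan(.432,-.064,.36)
E
```

```text
clock: 18.45
position: [0.4469, 0.2779, 0.2261]
tool_rot: [3.142, 0.0, 2.705]
force: [-0.9, -0.7, -1.9]
grip_width: 0.0392
finger_force: 41.2
clock: 19.7
position: [0.447, 0.2784, 0.3677]
tool_rot: [3.138, 0.002, 2.707]
force: [0.8, 0.2, -0.8]
grip_width: 0.0853
finger_force: 0.0
wrist 0.02 (array([447.7, 277.9]), array([88.2, 87.7]), 65.1, 2825, np.float64(23.9))
wrist 0.031 (array([447. , 277.2]), array([55.9, 55.7]), 65.0, 722, np.float64(34.0))
wrist 0.066 (array([446.5, 277.4]), array([40. , 45.5]), 65.0, 1789, np.float64(81.6))
top 0.013 (array([436. , -66.3]), array([56.4, 80.7]), 59.2, 86, np.float64(15.7))
top 0.04 (array([433.7, -65.2]), array([45.5, 45.4]), 45.8, 249, np.float64(72.3))
top 0.019 (array([ 562.4, -250.7]), array([85.3, 87.4]), 26.4, 690, np.float64(24.0))
shift cm [-13.1  -31.64   0.52] len 34.2 closing 65.1 rz 0 tilt -1.0
```

```bash
python3 -m creep '[[[1,-1.85,-4.5,0,0,0,0],[1,-1.85,-4.5,0,0,0,0],[1,-1.85,-4.5,0,0,0,0],[1,-1.85,-4.5,0.5,0,0,0],[1,-1.85,-4.5,0,0,0,0],[1,-1.85,-4.5,0,0,0,0],[1,-2,-4.64,0,0,0,0],[1,0,0,0,0,0,0],[1,0,0,0,0,0,0]]]'
python3 - <<'E'
from h import *
wrist(.433,-.064,.05,[(.013,.02),(.03,.1),(.05,.058)])
plan(.433,-.064,.211)
E
```

```text
clock: 20.98
position: [0.4321, -0.0637, 0.36]
tool_rot: [-3.141, -0.001, 2.707]
force: [-0.4, -0.2, 0.0]
grip_width: 0.0856
finger_force: 0.0
wrist 0.013 (array([424.7, -60.3]), array([58.7, 37.9]), 66.3, 557, np.float64(15.9))
wrist 0.03 (array([433.5, -64.3]), array([46.9, 46.1]), 70.5, 1674, np.float64(72.3))
wrist 0.05 (array([417.9, -57.3]), array([41.4, 12.1]), 65.4, 39, np.float64(54.2))
shift cm [-0.12 -0.03 14.92] len 14.9 closing 65.1 rz 0 tilt -1.0
```

```bash
python3 -m creep '[[[1,-0.15,0,4,0,0,0],[1,0,0,4,0,0,0],[1,0,0,4,0,0,0],[1,0,0,2.8,0,0,0],[1,0,0,0,0,0,0],[-1,0,0,0,0,0,0],[-1,0,0,0,0,0,0],[-1,0,0,0,0,0,0],[-1,0,0,0,0,0,0],[-1,0,0,0,0,0,0],[-1,0,0,0,0,0,0]]]' 40
python3 -m creep '[[[-1,0,0,-3,0,0,0],[-1,0,0,-5,0,0,0],[-1,0,0,-6,0,0,0],[-1,0,0,0,0,0,0]]]'
python3 - <<'E'
from h import *
plan(.563,-.251,.36)
E
```

```text
clock: 22.4
position: [0.4339, -0.0644, 0.2139]
tool_rot: [3.141, 0.002, 2.707]
force: [-1.2, 2.0, 14.4]
grip_width: 0.0464
finger_force: 38.7
clock: 22.9
position: [0.4341, -0.0646, 0.357]
tool_rot: [3.138, 0.007, 2.707]
force: [-0.1, 0.6, -2.5]
grip_width: 0.0457
finger_force: 42.5
shift cm [-19.54 -11.47  -0.2 ] len 22.7 closing 65.1 rz 0 tilt -1.0
```

```bash
python3 -m creep '[[[-1,-3.9,-2.3,0,0,0,0],[-1,-3.9,-2.3,0,0,0,0],[-1,-3.9,-2.3,0,0,0,0],[-1,-3.9,-2.3,0,0,0,0],[-1,-3.9,-2.3,0,0,0,0],[-1,0,0,0,0,0,0],[-1,0,0,0,0,0,0]]]'
python3 - <<'E'
from h import *
plan(.563,-.251,.231)
E
```

```text
clock: 23.78
position: [0.5616, -0.2505, 0.352]
tool_rot: [3.141, -0.001, 2.707]
force: [1.0, 0.1, -1.5]
grip_width: 0.046
finger_force: 42.5
shift cm [-1.70e-01  1.00e-02  1.21e+01] len 12.1 closing 65.1 rz 0 tilt -1.0
```

```bash
python3 -m creep '[[[-1,-0.15,0,4,0,0,0],[-1,0,0,4,0,0,0],[-1,0,0,2.8,0,0,0],[-1,0,0,1,0,0,0],[-1,0,0,0.2,0,0,0],[-1,0,0,0,0,0,0]]]'
python3 -m creep '[[[1,0,0,0,0,0,0],[1,0,0,0,0,0,0],[1,0,0,0,0,0,0],[1,0,0,0,0,0,0],[1,0,0,0,0,0,0],[1,0,0,-3,0,0,0],[1,0,0,-4,0,0,0],[1,0,0,-4,0,0,0],[1,0,0,-3,0,0,0],[1,0,0,0,0,0,0]]]'
python3 - <<'E'
from h import *
wrist(.563,-.25,.06,[(.019,.028),(.031,.037),(.045,.1)])
E
python3 -m creep '[[[1,5,-3,-2,0,0,0],[1,5,-3,0,0,0,0],[1,5,-3,0,0,0,0],[1,2,-2,0,0,0,0],[1,0,0,0,0,0,0]]]'
python3 - <<'E'
from h import *
from workcell import vision
top(.563,-.25,.06,[(.019,.028),(.045,.1)])
f=vision.grab_frame("side");cv2.imwrite("pics/s2.png",cv2.resize(f["image"],(800,600)))
E
```

```text
clock: 24.52
position: [0.5636, -0.2515, 0.2338]
tool_rot: [3.141, 0.001, 2.707]
force: [-0.1, -0.5, -1.5]
grip_width: 0.0462
finger_force: 42.5
clock: 25.78
position: [0.5637, -0.2518, 0.3749]
tool_rot: [3.141, 0.004, 2.707]
force: [-0.7, 0.0, 0.3]
grip_width: 0.0854
finger_force: 0.0
wrist 0.019 (array([ 562.7, -251.6]), array([87.4, 86.3]), 65.1, 1752, np.float64(24.0))
wrist 0.031 (array([ 553.7, -248.2]), array([57.9, 37.3]), 66.4, 562, np.float64(34.0))
wrist 0.045 (array([ 562.8, -251.5]), array([46.6, 45.6]), 63.0, 1726, np.float64(90.3))
clock: 26.45
position: [0.3611, -0.2803, 0.3922]
tool_rot: [-3.141, -0.001, 2.704]
force: [0.6, 0.4, 0.1]
grip_width: 0.0853
finger_force: 0.0
top 0.019 (array([ 562.4, -250.7]), array([85.2, 86.8]), 27.0, 368, np.float64(23.8))
top 0.045 (array([ 562.4, -250.1]), array([45.6, 45.3]), 1.5, 259, np.float64(89.9))
```

View pics/s2.png

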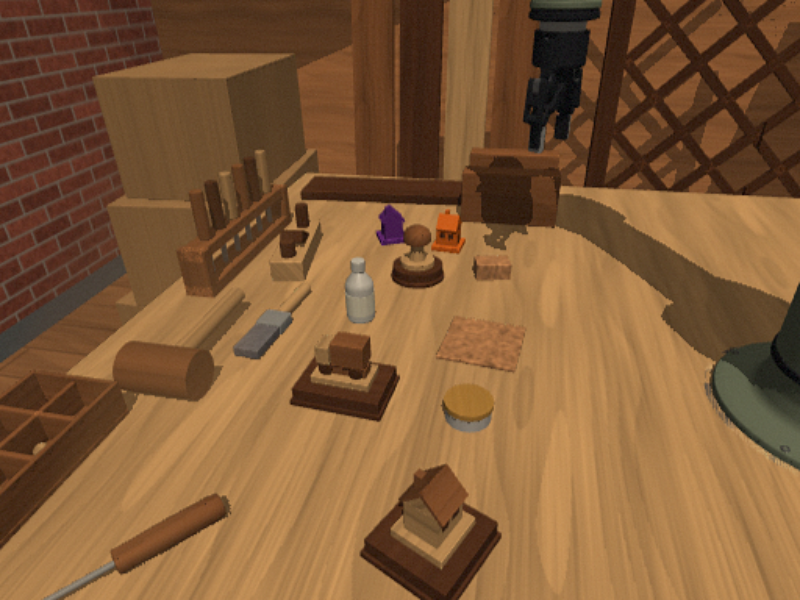

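The side view shows the mushroom on the round plinth (417,255), the lorry on the oblong (345,375) and the house on the square (435,530). The mat (482,342) is empty, the bystanders are where they were, and the arm is clear.

```bash
python3 -c "
from workcell import bot
print(bot.job_done())"
```

```text
the job is handed in; nothing more can be done
None
```

I moved all three carvings to their own plinths after parking the mushroom on the cork mat. By the last camera measurements each is centred to about 1 mm and aligned within about 1 degree. The mat is empty, the bystanders look unmoved in the final picture, and the job was handed in at about 26.5 s; the hand-in call returned no verdict.

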